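# Clamp a denture flask in the bench F-clamp

## Task

Clamp the aluminium denture flask in the bench F-clamp. Without turning the handle yet, push the red free jaw gently down at its yellow mark until the foot meets the flask and the jaw tilts and binds on the bar, so that it stays tilted when you let go; then turn the black handle clockwise until the red ring above the foot has gone right into its dark sleeve, without screwing much further, as the flask can crack. Leave the flask where it stands and the other things on the table undisturbed, and let go.

Things in the scene. Friction and masses are not known exactly. Their poses are not given: they have to be found in the camera images.
- clamp: Bench F-clamp fixed to the table: blue bed 240 x 130 x 15 mm. 90 mm towards +x from its centre stands an upright flat steel bar (22 mm along x, 12 mm along y), its black cap ending 265 mm above the table. Origin: centre of the bed's underside; +x runs along the bed from flask to bar, z up. Place and yaw differ each time.
- jaw: Red free jaw sliding on the bar. Origin: on the bar's centre line, mid height of arm and collar (collar 44 x 34 x 66 mm). The arm (26 wide, 22 high) runs along the jaw's -x and carries the upright screw 150 mm from the origin. Level, it slides down with a push of about 3 N and stays where it is left. Its z axis is upright when level; its angle to the vertical is the tilt.
- push_mark (a point): Centre of the yellow mark (30 x 24 mm) on top of the arm, 75 mm from the bar: push down here, e.g. with closed fingers. Once the foot is on the flask, some 9 to 15 N tips the arm's outer end up and the mark sinks a few mm; at a tilt near 0.06 rad the collar jams, the resistance climbs steeply and the tilt stays. 17 to 21 N is right; more is too hard on the flask. Over the screw it does not tilt.
- handle_grip (a point): Centre of the black handle on top of the screw: a bar 60 mm long along its y, 14 mm thick along its x, 18 mm high, its centre 41 mm above the arm's top at the start. Its z is the screw axis, pointing up. Pinch it across the 14 mm from above.
- handle (a joint): Angle of the handle in rad, 0 at the start (its length then lies along the clamp's y), growing clockwise seen from above. Each rad drives handle and foot down 1.91 mm. On the jammed jaw each rad adds some 12 to 18 N. Turning takes about 0.2 N m free and 0.1 N m more at 50 N; it stays where it is left.
- foot: Black rubber foot, a disc 30 mm wide, on a spring-loaded stem under the screw. Origin: centre of its underside, 68 mm below the arm's middle at the start. The stem moves up into a dark sleeve (23 mm wide) against a spring of 12 N per mm, 9 mm travel. The red ring on it is wholly in the sleeve at 3.5 mm of travel (about 42 N).
- sleeve_rim (a point): Centre of the lower edge of the dark sleeve, on the screw axis. It is 22 mm above the foot's underside with the spring relaxed; 18.5 mm when the red ring has just vanished (42 N), 14.5 mm at 90 N, where the flask cracks.
- flask: Two-part aluminium denture flask, loose, 88 x 78 mm, 0.7 kg, standing on the bed under the foot. Origin: centre of its underside. Its halves (30 mm each) are set together on a white plaster core with a gap of 1 to 15 mm that differs each time and is not measured, so that its top is 61 to 75 mm above its underside.
- cast: Bystander: plaster dental cast, pink and white, 55 x 60 x 20 mm. Leave it alone. Origin: centre of its underside.
- bur_block: Bystander: white block of coloured burs, 100 x 140 x 46 mm. Leave it alone. Origin: centre of its underside.
- resin_jar: Bystander: amber jar, 56 mm wide, 75 mm high. Leave it alone. Origin: centre of its underside.
- spare_half: Bystander: brass flask half, 88 x 78 x 30 mm. Leave it alone. Origin: centre of its underside.
- wax_tin: Bystander: round white tin, 64 mm wide, 22 mm high. Leave it alone. Origin: centre of its underside.
Not all that is in view belongs to the job. Leave any purple or turquoise look-alike of the flask alone.

How it is judged (in metres and radians):
On the way, in this order (a step that is already met when the one before it is completed fails the run):
1. with the handle not yet turned (less than 0.3 rad) and no finger on the jaw, the jaw stays jammed: tilted by more than 0.04 rad with its foot pressing on the flask with more than 6 N, for 0.3 s (angle between jaw's own z axis and vertical above 0.04 rad and contact force between foot and flask above 6 N and value of joint handle below 0.3 rad and contact force between the fingers and jaw below 0.5 N), for 0.3 s.
2. the handle is screwed tight: the foot presses the flask with 35 to 90 N, the jaw still tilted (angle between jaw's own z axis and vertical above 0.04 rad and contact force between foot and flask between 35 and 90 N and value of joint handle above 0.3 rad), for 0.3 s.
At the end, for the whole second after the job is handed in: the foot presses on the flask with 35 to 90 N, the jaw is jammed on the bar with a tilt above 0.04 rad, the handle has been turned by more than 0.3 rad, and the flask rests upright (tilt under 0.05 rad) within 10 mm of where it stood (all of step 2 and distance of flask from where it was at the start of the episode below 0.01 m and angle between flask's own z axis and vertical below 0.05 rad and linear speed of flask below 0.02 m/s); the robot touches nothing.
It fails at once if the foot presses the flask with more than 90 N (it cracks) (contact force between foot and flask above 90 N).
It fails at once if before the handle is turned (below 0.3 rad), the jaw is leaned on so hard that the foot presses the flask with more than 20 N (contact force between foot and flask above 20 N and value of joint handle below 0.3 rad).
It fails at once if the flask is shoved more than 15 mm (distance of flask from where it was at the start of the episode above 0.015 m).
It fails at once if a bystander is moved by more than 20 mm (distance of any of cast, bur_block, resin_jar, spare_half, wax_tin from where it was at the start of the episode above 0.02 m).
It also fails if it takes over 72 s, if anything falls off the work surface, if the arm or the gripper's body presses on something with over 40 N, if the wrist force passes 120 N, or if a joint passes its speed limit or range.

## Robot

A 6-joint arm with a two-finger parallel gripper is mounted at the origin on the work surface. World frame = base frame: x ahead of the robot, y to its left, z up, the work surface at z = 0. Lengths are in mm, angles in rad, forces in N, time in s.
With the tool pointing down it reaches from about 325 to 875 mm from the base axis. Payload 4.4 kg.
Tool frame: the origin (TCP) lies on the centre line of the jaws, within the pads' length; the fingertips stand ahead of it and the grasp point (between the pads) lies 6 mm ahead of it (ctrl.tcp_to_tips is the z of the fingertips in the tool frame, in mm); z points along the fingers, y is the line along which they close (so a half turn about z gives the same grasp; the last joint's range is limited). The gripper opens to 85 mm and grips with 20 to 120 N. Pads are 22 mm wide; open, the fingers measure 114 mm over their backs; the gripper's body (76 mm by 85 mm) begins 54 mm behind the grasp point. The pads swing forward as they close: fully open they stand 13 mm farther back than shut.
Start: joints at [-1.405, 0.207, 1.542, -0, 1.393, -0.15], TCP at [179.116, -546.393, 256.282] pointing down, gripper open.
Joint ranges: [-2.73, 2.73], [-0.86, 2.22], [0.23, 2.46], [-1.11, 4.25], [0.08, 2.63], [-2.82, 2.82]. Speed limits (rad/s): [2.79, 2.79, 3.14, 3.14, 3.14, 3.14].

## Interface

Orientations are given as a 3x3 rotation matrix whose columns are the frame's x, y, z axes.
In Python, from plant import ctrl, sensors, optics gives the robot as it stands. Calls block until the motion is done:
- ctrl.move_ptp(position, orientation): joint-space move of the TCP to a pose.
- ctrl.move_l(position, rot=None, vel=150, threshold=None): straight line of the TCP; rot=None keeps the orientation; vel is the mean speed in mm/s. With threshold (N) it stops when the force on the tool has changed by that much, and returns True; else False.
- ctrl.set_joints(angles): joint-space move.
- ctrl.gripper_to(opening, force=None): finger opening in mm; force is the grip in N (None keeps the last); returns when the fingers have stopped.
- ctrl.hold(seconds).
- ctrl.solve_ik(position, orientation): joint angles nearest the present ones, or None.
- sensors.read_state(): the state.
- optics.grab_frame(name): name is "scene" or "top" or "wrist"; returns (picture, depth): 384x512x3 uint8, red, green, blue; 384x512 float32, mm along the optical axis (not along the pixel's ray), 0 where there is no reading.
- optics.camera_params(name): a dict with "mtx" (3x3 intrinsics, pixels), "R" (3x3) and "t" (3): a world point X has camera coordinates R X + t; the wrist camera has in their place "T_tool_cam" (4x4, takes a point from camera to tool coordinates, whose origin is the TCP and whose axes are the flange's). Camera axes: x right, y down, z forward; pixel columns grow to the right and rows downward; lengths in mm; the calibration is good to about 2 mm. A picture is of the moment at which its call begins: read the wrist's pose just before it. camera_params takes no time and is no camera call.
A pose or a line that the arm cannot do raises ctrl.MotionError and nothing moves.
- ctrl.finish_job(): hands the job in; it is judged then, once.
The state is a dict: "t": time; "q": joint angles; "qvel": joint speeds; "tau": joint torques, N m; "eef_pos": TCP position; "eef_rot": TCP orientation; "force": force on the tool from outside, world axes, zero at the start; "wrist_torque": the same for the moment, N m; "grip_width": finger opening in mm; "grasp_force": force on a finger pad.
Only numpy, scipy, OpenCV 4.12 (cv2) and the standard library are available. Lean on these libraries where they do the work, as an engineer would, in place of code of your own. Each camera call takes 0.05 s, during which the arm holds its last target. There are 200 camera calls.

## Working session

There is one attempt and no reset: what is moved stays moved. The work goes in short steps, each a Python script; the robot and the scene stay as the last script left them, time stands still between calls to the robot, and variables do not carry over. Pictures are saved under pics/ and viewed, at most 10 in all, crops included, and the job is handed in when it is done.

```bash
ls; mkdir -p pics; python3 - <<'E'
from plant import ctrl,sensors,optics
import cv2,numpy as np
for n in("scene","top"):
    p,d=optics.grab_frame(n); cv2.imwrite(f"pics/{n}0.png",p[:,:,::-1]); np.savez(f"{n}0.npz",p=p,d=d)
    c=optics.camera_params(n); print(n,c["mtx"].round(1).tolist(),(-c["R"].T@c["t"]).round(0),c["R"].round(2).tolist())
a=cv2.imread("pics/scene0.png");b=cv2.imread("pics/top0.png")
print(sensors.read_state()["t"],ctrl.tcp_to_tips, optics.camera_params("wrist"))
E
```

```text
pics
scene [[357.4, 0.0, 261.7], [0.0, 357.4, 192.6], [0.0, 0.0, 1.0]] [1419.  -17.  839.] [[-0.01, 1.0, -0.02], [0.57, -0.01, -0.82], [-0.82, -0.02, -0.57]]
top [[479.8, 0.0, 261.1], [0.0, 479.8, 186.5], [0.0, 0.0, 1.0]] [ 367.  -43. 1551.] [[-0.01, -1.0, -0.02], [-1.0, 0.01, -0.08], [0.08, 0.02, -1.0]]
0.1 25.0 {'mtx': array([[321.3348406 ,   0.        , 258.24910065],
       [  0.        , 321.3348406 , 187.68908771],
       [  0.        ,   0.        ,   1.        ]]), 'T_tool_cam': array([[ 1.28146447e-03, -9.55762765e-01, -2.94135844e-01,
         7.54599392e+01],
       [ 9.99999089e-01,  1.09985283e-03,  7.82852289e-04,
         1.34311187e+00],
       [-4.24714930e-04, -2.94136579e-01,  9.55763304e-01,
        -1.17593850e+02],
       [ 0.00000000e+00,  0.00000000e+00,  0.00000000e+00,
         1.00000000e+00]])}
```

View pics/scene0.png

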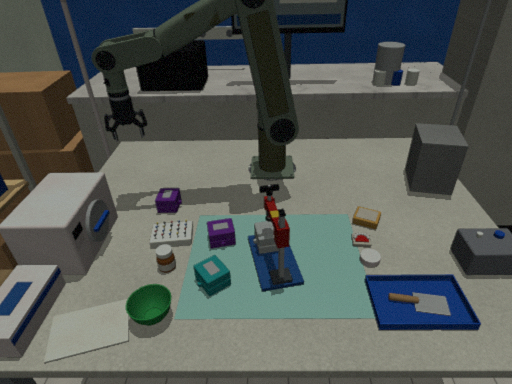

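View pics/top0.png

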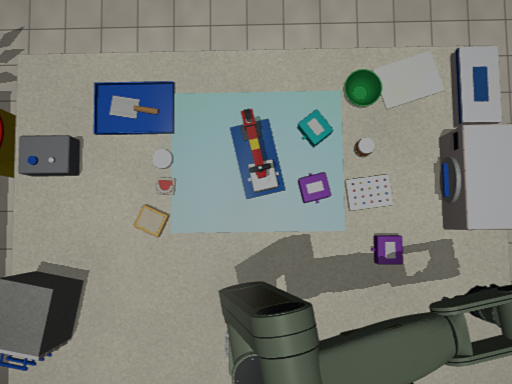

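The scene view shows the clamp with its bar towards the scene camera at about (280,250) and the flask beyond it. In the top view the bed is centred near (257,158), the yellow mark near (255,145), the handle near (262,168) and the bar near (249,113). Next I'll measure these.

```bash
cat > h.py <<'E'
from plant import ctrl,sensors,optics
import cv2,numpy as np
def ray(c,u,v):
    d=c["R"].T@np.linalg.inv(c["mtx"])@[u,v,1.]; return -c["R"].T@c["t"],d/np.linalg.norm(d)
def wcam(s):
    c=optics.camera_params("wrist"); T=c["T_tool_cam"]; R=s["eef_rot"]@T[:3,:3]; t=np.array(s["eef_pos"])+s["eef_rot"]@T[:3,3]
    return dict(mtx=c["mtx"],R=R.T,t=-R.T@t)
def plane(c,u,v,z):
    o,d=ray(c,u,v); return o+d*(z-o[2])/d[2]
def tri(*rs):
    A=sum(np.eye(3)-np.outer(d,d) for o,d in rs); b=sum((np.eye(3)-np.outer(d,d))@o for o,d in rs)
    x=np.linalg.solve(A,b); return x,[np.linalg.norm(np.cross(x-o,d)) for o,d in rs]
def pts(c,d,m):
    v,u=np.nonzero(m&(d>0)); P=np.linalg.inv(c["mtx"])@np.stack([u,v,np.ones(len(u))])*d[v,u]
    return (c["R"].T@(P-c["t"][:,None])).T
def blob(m,n=1):
    k,l,s,ce=cv2.connectedComponentsWithStats(m.astype(np.uint8)); o=np.argsort(-s[1:,4])[:n]+1
    return [(l==i,ce[i],s[i]) for i in o]
def hsv(p): return cv2.cvtColor(p,cv2.COLOR_RGB2HSV).astype(int).transpose(2,0,1)
def yel(p):
    h,s,v=hsv(p); return (h>20)&(h<35)&(s>120)&(v>100)
def down(yaw): # tool y (closing line) at yaw from world x... x axis = (cos,sin)
    c,s=np.cos(yaw),np.sin(yaw); return np.array([[c,s,0],[s,-c,0],[0,0,-1.]])
E
python3 - <<'E'
from h import *
R=[]
for n,(x0,x1,y0,y1) in dict(scene=(240,310,180,300),top=(225,295,100,205)).items():
    z=np.load(n+"0.npz");p,d=z["p"],z["d"];c=optics.camera_params(n)
    roi=np.zeros(d.shape,bool);roi[y0:y1,x0:x1]=1
    m,ce,s=blob(yel(p)&roi)[0]; print(n,"yellow",ce,s[4],pts(c,d,m).mean(0).round(1)); R.append(ray(c,*ce))
    h,sa,v=hsv(p)
    m=blob((h>100)&(h<130)&(sa>120)&(v>40)&roi,1)[0]
    if n=="top":
        P=np.array([plane(c,u,vv,15)[:2] for vv,u in np.argwhere(m[0])],np.float32); print("bed",cv2.minAreaRect(P))
    Q=pts(c,d,((h<10)|(h>172))&(sa>150)&(v>60)&roi); print("red",Q.min(0).round(),Q.max(0).round())
    m=blob((p.max(2)<45)&roi,4)
    for a,ce,s in m: print("black",ce.round(1),s,np.median(pts(c,d,a),0).round(1) if (a&(d>0)).any() else 0)
    cv2.imwrite(f"pics/{n}c.png",cv2.resize(p[y0:y1,x0:x1,::-1],None,fx=5,fy=5,interpolation=cv2.INTER_CUBIC))
print(tri(*R))
a=cv2.imread("pics/scenec.png");b=cv2.imread("pics/topc.png")
w=np.zeros((600,710,3),np.uint8);w[:600,:350]=a[:600];w[:525,355:705]=b[:525];cv2.imwrite("pics/c1.png",w)
E
```

```text
scene yellow [274.13636364 213.36363636] 44 [603.9  -1.8 204.2]
red [512. -32. 198.] [699.  34. 239.]
black [277.1 277.6] [269 270  23  15 170] [690.8   2.7  27.6]
black [269.1 188.9] [260 184  19  12 139] [534.  -15.8 243.4]
black [275.6 234.9] [274 225   5  20  44] [688.7   1.7 191.4]
black [268.1 215.3] [265 206   8  16  41] [550.6 -19.8 182.2]
top yellow [254.24705882 143.65882353] 85 [ 6.001e+02 -5.000e-01  2.002e+02]
bed ((585.0978393554688, -3.5851058959960938), (237.55296325683594, 126.89120483398438), 12.417176246643066)
red [504. -30. 172.] [695.  35. 231.]
black [264.5 166.9] [257 164  14   8  49] [527.5 -30.6 248.1]
black [247.  113.5] [244 110   7   9  37] [673.2  16.3 263.8]
black [260. 136.] [260 136   1   1   1] [655.1 -13.8  24.3]
black [257. 166.] [257 166   1   1   1] [530.6  -8.6 242.7]
(array([599.96666618,  -1.07882783, 201.06867914]), [np.float64(0.5629723732427178), np.float64(0.5629723732427269)])
```

View pics/c1.png

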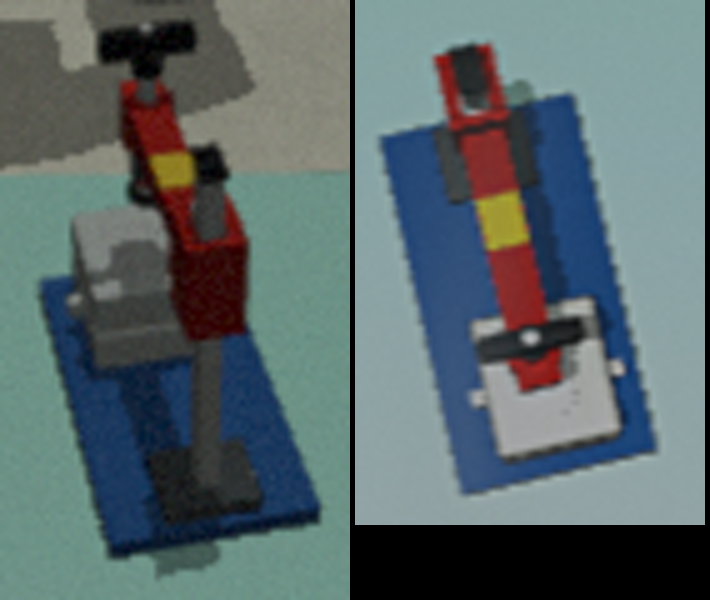

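The crop matches the given geometry. Bar cap is at (673,16,264), the mark at (600,-1,201), yaw is 0.217 rad, and the handle is near (526,-16,242). I'll move above the mark with the fingers closed and check with the wrist camera on the way.

```bash
python3 - <<'E'
from h import *
Y=np.deg2rad(12.417)
for k in(-1,1):
    for dz in np.arange(-3.2,3.3,.4):
        q=ctrl.solve_ik([526.4,-16.5,205],down(Y+k*np.pi/2+dz))
        print(k,dz.round(1),None if q is None else np.round(q[5],2),end=" | ")
print()
s=sensors.read_state();print(s["eef_rot"].round(2).tolist())
ctrl.gripper_to(0,40)
ctrl.move_ptp([600,-1,345],down(Y-np.pi/2)if ctrl.solve_ik([600,-1,345],down(Y-np.pi/2)) is not None else down(Y+np.pi/2))
ctrl.hold(.3)
s=sensors.read_state();print(s["t"],s["q"].round(2),s["eef_pos"],s["force"].round(2),s["wrist_torque"].round(3),s["grip_width"])
p,d=optics.grab_frame("wrist");cv2.imwrite("pics/w1.png",p[:,:,::-1]);c=wcam(s)
for m,ce,st in blob(yel(p),2): print(ce,st,np.median(pts(c,d,m),0) if (m&(d>0)).any() else 0,plane(c,*ce,201))
E
```

```text
-1 -3.2 -0.35 | -1 -2.8 -0.75 | -1 -2.4 -1.15 | -1 -2.0 -1.55 | -1 -1.6 -1.95 | -1 -1.2 -2.35 | -1 -0.8 -2.75 | -1 -0.4 None | -1 -0.0 2.73 | -1 0.4 2.33 | -1 0.8 1.93 | -1 1.2 1.53 | -1 1.6 1.13 | -1 2.0 0.73 | -1 2.4 0.33 | -1 2.8 -0.07 | -1 3.2 -0.47 | 1 -3.2 2.79 | 1 -2.8 2.39 | 1 -2.4 1.99 | 1 -2.0 1.59 | 1 -1.6 1.19 | 1 -1.2 0.79 | 1 -0.8 0.39 | 1 -0.4 -0.01 | 1 -0.0 -0.41 | 1 0.4 -0.81 | 1 0.8 -1.21 | 1 1.2 -1.61 | 1 1.6 -2.01 | 1 2.0 -2.41 | 1 2.4 -2.81 | 1 2.8 None | 1 3.2 2.67 | 
[[0.95, 0.31, -0.0], [0.31, -0.95, 0.0], [0.0, -0.0, -1.0]]
3.65 [-0.15  0.21  1.36  0.    1.58  2.78] [600.00493862  -1.39040697 344.93414952] [ 0.75 -1.02  0.01] [0.015 0.008 0.029] 0.20537716250564478
[256.14132762 183.84689507] [239 171  35  27 934] [ 6.01970431e+02 -3.66744552e-01  2.00985363e+02] [ 6.02044392e+02 -3.20162363e-01  2.01000000e+02]
```

View pics/w1.png

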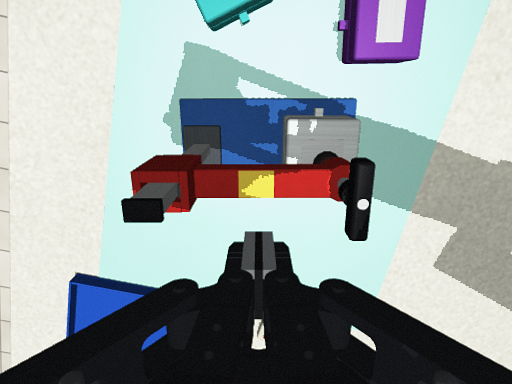

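The wrist view shows the mark at pixel (256,184), which gives (602,0,201) and agrees with the other views. Now I'll touch the mark and slide the jaw down until the resistance rises.

```bash
python3 - <<'E'
from h import *
x,y=601,-.7
def f(): s=sensors.read_state(); return s["t"],s["eef_pos"].round(2),s["force"].round(2)
ctrl.move_l([x,y,236],vel=100); ctrl.hold(.2); print(f())
print(ctrl.move_l([x,y,218],vel=15,threshold=1.5),f())
print(ctrl.move_l([x,y,160],vel=15,threshold=7),f()); ctrl.hold(.2);print(f())
E
```

```text
(5.1417, array([601.39,  -0.73, 236.8 ]), array([-0.57, -0.75, -0.23]))
True (5.925, array([600.84,  -0.66, 223.9 ]), array([0.85, 0.07, 1.07]))
True (8.4917, array([600.85,  -0.63, 182.36]), array([-0.51,  1.02,  2.43]))
(8.6917, array([600.85,  -0.64, 182.38]), array([-0.7 , -0.27,  2.45]))
```

```bash
python3 - <<'E'
from h import *
z=182.4
s=sensors.read_state();x,y=s["eef_pos"][:2]
base=-0.1
for i in range(30):
    z-=.4; ctrl.move_l([x,y,z],vel=8); ctrl.hold(.05)
    F=[]
    for _ in range(4): F.append(sensors.read_state()["force"][2]); ctrl.hold(.02)
    s=sensors.read_state(); print(round(z,1),s["eef_pos"][2].round(2),np.mean(F).round(2),end=" | ")
    if np.mean(F)>15.5: break
print(s["t"],s["force"])
E
```

```text
182.0 182.3 4.81 | 181.6 182.23 6.58 | 181.2 182.11 6.82 | 180.8 181.94 8.42 | 180.4 181.76 9.74 | 180.0 181.56 9.96 | 179.6 181.4 11.54 | 179.2 181.18 11.67 | 178.8 180.95 12.63 | 178.4 180.6 12.17 | 178.0 180.33 13.01 | 177.6 179.96 12.58 | 177.2 179.63 12.6 | 176.8 179.32 13.07 | 176.4 178.96 13.32 | 176.0 178.61 14.06 | 175.6 178.24 13.44 | 175.2 177.91 13.55 | 174.8 177.53 13.25 | 174.4 177.3 13.84 | 174.0 177.16 15.13 | 173.6 177.08 16.58 | 16.7583 [-4.99564926  0.87192246 16.54613184]
```

```bash
python3 - <<'E'
from h import *
z=173.6
s=sensors.read_state();x,y=s["eef_pos"][:2]
def g():
    F=[]
    for _ in range(6): F.append(sensors.read_state()["force"][2]); ctrl.hold(.02)
    return np.mean(F)
for i in range(12):
    z-=.2; ctrl.move_l([x,y,z],vel=8); F=g()
    s=sensors.read_state(); print(round(z,1),s["eef_pos"][2].round(2),F.round(2),end=" | ")
    if F>18.6: break
ctrl.hold(.1)
ctrl.move_l([x,y,184],vel=15); print(g())
ctrl.move_l([x,y,320],vel=120); ctrl.hold(.2)
s=sensors.read_state();print(s["t"],s["force"])
R=down(np.deg2rad(12.417)+np.pi/2)
p,d=optics.grab_frame("wrist");c=wcam(s);cv2.imwrite("pics/w2.png",p[:,:,::-1])
# arm-top depth profile -> tilt, handle
h,sa,v=hsv(p); m=blob(((h<35)|(h>172))&(sa>120)&(v>60)&(d>0)&(d<330),1)[0][0]
P=pts(c,d,m); Y=np.deg2rad(12.417); e=np.array([np.cos(Y),np.sin(Y)]); n=np.array([-e[1],e[0]])
bar=np.array([673,15.8]); L=-(P[:,:2]-bar)@e; W=(P[:,:2]-bar)@n
for a in range(25,170,15):
    k=(abs(L-a)<5)&(abs(W)<10)
    if k.sum()>5: print(a,np.percentile(P[k,2],[50,90]).round(1),k.sum())
m=blob((p.max(2)<60)&(d>0)&(d<300)&(np.arange(384)[:,None]<245)&(np.arange(512)>300)[None],1)[0]; Q=pts(c,d,m[0]);z=Q[:,2]
Q=Q[z>np.percentile(z,40)];r=cv2.minAreaRect(Q[:,:2].astype(np.float32));print("handle",m[1],r,np.median(Q,0))
E
```

```text
173.4 176.92 18.24 | 173.2 176.92 19.17 | -0.13085637583412205
20.025 [-0.97071212 -0.77858263  0.26361733]
25 [149. 150.] 221
40 [150.  150.8] 228
55 [151. 152.] 233
70 [152.2 153.1] 222
85 [153.1 153.9] 232
100 [153.6 154.5] 233
115 [154.5 155.4] 234
130 [155.6 156.5] 237
145 [155.9 157.1] 46
handle [347.70628931 189.19056604] ((533.3536987304688, -16.218042373657227), (13.199043273925781, 58.13826370239258), 13.026480674743652) [533.48360136 -20.39400082 206.62677042]
```

View pics/w2.png

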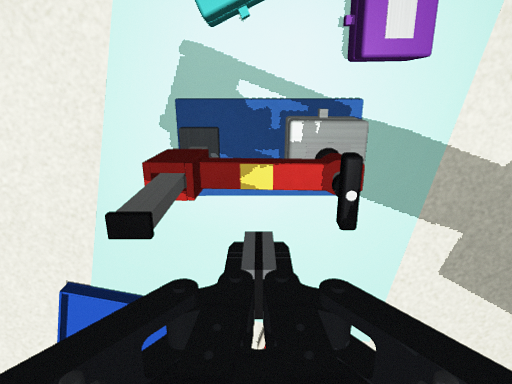

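The jaw stayed tilted: the arm's top rises 149→156 mm outwards, about 0.062 rad. The handle is at pixel (350,190), about (531..533,-16), with its top at z 206.6. Next I'll grip it along the tilted screw axis.

```bash
cat >> h.py <<'E'
Y=np.deg2rad(12.417); e=np.array([np.cos(Y),np.sin(Y),0]); TL=.062
ax=np.sin(TL)*e+np.array([0,0,np.cos(TL)])
tiltR=cv2.Rodrigues(np.cross([0,0,1],e)*TL)[0]
def pose(H,th): return np.array(H)-1.91*th*ax+6*ax, tiltR@down(Y+np.pi/2-th)
def avg(n=6):
    F=[]
    for _ in range(n):
        s=sensors.read_state();F.append(np.r_[s["force"],s["wrist_torque"]]);ctrl.hold(.02)
    return np.mean(F,0).round(2)
E
python3 - <<'E'
from h import *
H=np.array([531,-16.2,198]); p,R=pose(H,0)
ctrl.gripper_to(50,40)
ctrl.move_ptp(p+90*ax,R); ctrl.hold(.2)
s=sensors.read_state(); print(s["q"].round(2),s["t"],(ax@[0,0,1]),avg())
pic,d=optics.grab_frame("wrist"); c=wcam(s)
m=blob((pic.max(2)<60)&(d>0)&(d<260)&(d>100)&(np.arange(384)[:,None]<300),3)
for a,ce,st in m:
    Q=pts(c,d,a); Q=Q[abs(Q[:,2]-205)<6]
    if len(Q)>20: print(ce,st,cv2.minAreaRect(Q[:,:2].astype(np.float32)),np.median(Q,0))
cv2.imwrite("pics/w3.png",pic[:,:,::-1])
E
```

```text
[-0.18  0.14  1.55 -0.02  1.52 -0.39] 23.4833 0.9980786156017829 [-0.32 -0.27  0.05  0.   -0.01  0.  ]
[260.19059255 196.0623091 ] [ 247  155   27   86 1637] ((533.4229736328125, -14.608108520507812), (14.068593978881836, 59.249794006347656), 13.114545822143555) [532.72231731  -9.79418193 206.50502036]
```

View pics/w3.png

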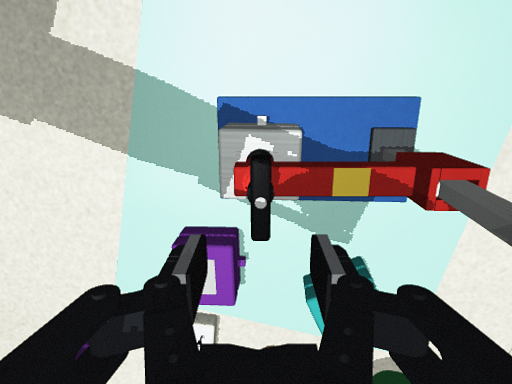

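The handle is centred between the fingers at pixel (260,196), and the second view from the opposite side gives (533,-15). I'll descend and pinch.

```bash
python3 - <<'E'
from h import *
H=np.array([532.9,-15.5,197.6]); p,R=pose(H,0)
ctrl.move_l(p+30*ax,rot=R,vel=100)
print(ctrl.move_l(p,rot=R,vel=40,threshold=8)); ctrl.hold(.1); print(avg())
ctrl.gripper_to(22,40); print(avg())
ctrl.gripper_to(8,60); ctrl.hold(.1)
s=sensors.read_state();print(s["t"],s["eef_pos"],p,s["grip_width"],s["grasp_force"],avg())
E
```

```text
False
[ 0.09  0.12  0.13 -0.   -0.05 -0.02]
[-0.44 -0.11  0.17 -0.01 -0.02  0.  ]
26.2917 [532.83283847 -15.48323233 203.78126977] [533.26306566 -15.4200619  203.58847169] 13.102565558476185 59.42568898200989 [-3.65 -0.17  3.58 -0.08  0.59  0.07]
```

```bash
python3 - <<'E'
from h import *
H=np.array([532.9,-15.5,197.6]); dH=np.array([-.2,0,0.])
for th in np.arange(.2,1.61,.2):
    p,R=pose(H+dH,th); ctrl.move_l(p,rot=R,vel=4); a=avg(4); s=sensors.read_state()
    print(round(th,1),s["t"],(s["eef_pos"]-p).round(2),a, s["grip_width"].round(1),s["q"][5].round(2))
    if abs(a[:3]).max()>15: print("force");break
E
```

```text
Traceback (most recent call last):
AttributeError: 'float' object has no attribute 'round'
```

```bash
cat > turn.py <<'E'
from h import *
import sys
H=np.array([532.7,-15.5,197.6])
for th in np.arange(float(sys.argv[1]),float(sys.argv[2])+.01,.2):
    p,R=pose(H,th); ctrl.move_l(p,rot=R,vel=4); a=avg(4); s=sensors.read_state()
    print(round(th,1),s["t"],(s["eef_pos"]-p).round(2),a,round(float(s["grip_width"]),1),round(float(s["q"][5]),2),round(float(np.linalg.norm(s["qvel"])),2))
    if abs(a[:3]).max()>15: print("force");break
E
python3 turn.py .4 1.6
```

```text
0.4 27.225 [-0.45 -0.19  0.43] [-5.1  -0.72  6.54 -0.15  0.9  -0.14] 13.0 0.01 0.0
0.6 27.6417 [-0.57 -0.17  0.55] [-5.96 -0.87  7.32 -0.13  1.02 -0.16] 13.1 0.21 0.0
0.8 28.0583 [-0.7  -0.12  0.69] [-6.29 -0.64  8.16 -0.12  1.12 -0.17] 12.8 0.41 0.0
1.0 28.475 [-0.79 -0.03  0.82] [-6.74  0.14  8.55 -0.06  1.24 -0.17] 13.0 0.61 0.0
1.2 28.8917 [-0.86  0.04  0.96] [-7.48 -0.49  9.25 -0.01  1.3  -0.15] 13.0 0.81 0.0
1.4 29.3083 [-0.92  0.17  1.07] [-7.77 -0.02  9.83  0.06  1.38 -0.14] 13.2 1.01 0.0
1.6 29.725 [-0.94  0.29  1.2 ] [-7.99  0.87 10.63  0.09  1.47 -0.16] 13.1 1.21 0.0
```

```bash
sed -i 's/^H=.*/H=np.array([531.5,-15.2,199.2])/' turn.py; python3 turn.py 1.8 2.6
```

```text
1.8 30.3833 [0.02 0.33 0.03] [-2.29  1.26  4.35  0.29  0.59  0.13] 12.7 1.41 0.0
2.0 30.8 [0.1  0.26 0.13] [-3.06  2.66  4.52  0.42  0.6  -0.16] 13.2 1.61 0.01
2.2 31.2167 [0.17 0.36 0.26] [-2.8   2.64  5.32  0.54  0.62 -0.16] 12.9 1.81 0.0
2.4 31.6333 [0.26 0.49 0.36] [-2.76  2.83  5.61  0.63  0.64 -0.15] 13.0 2.01 0.0
2.6 32.05 [0.37 0.6  0.49] [-2.66  3.57  6.27  0.62  0.62 -0.18] 13.2 2.21 0.0
```

```bash
cat > look.py <<'E'
from h import *
T=optics.camera_params("wrist")["T_tool_cam"]
def campose(tgt,az,el,dist,roll):
    u=np.array([np.cos(az)*np.cos(el),np.sin(az)*np.cos(el),np.sin(el)]); zc=-u
    xc=np.cross(zc,[0,0,1]);xc/=np.linalg.norm(xc);yc=np.cross(zc,xc)
    Rc=np.stack([xc,yc,zc],1)
    if roll: Rc[:,:2]*=-1
    R=Rc@T[:3,:3].T; return tgt+dist*u-R@T[:3,3],R
E
python3 - <<'E'
from look import *
s=sensors.read_state(); p0=s["eef_pos"].copy(); 
ctrl.gripper_to(40); ctrl.hold(.1); print("rel",avg(3))
ctrl.move_l(p0+70*ax,vel=100); 
tgt=np.array([528,-16,98.]); q0=sensors.read_state()["q"]
for roll in(0,1):
  for azd in range(20,180,20):
    for el in(25,35,45):
        p,R=campose(tgt,np.deg2rad(azd)+Y,np.deg2rad(el),260,roll); q=ctrl.solve_ik(p,R)
        if q is not None: print(roll,azd,el,p.round(),q.round(2),np.abs(q-q0).max().round(2))
print(sensors.read_state()["t"])
E
```

```text
rel [-0.37  0.33 -0.1   0.01 -0.04  0.02]
0 20 25 [638.  53. 116.] [ 0.14  1.36  0.48 -0.84  2.55 -2.38] 4.59
0 20 35 [633.  50. 138.] [ 0.13  1.21  0.62 -0.67  2.43 -2.25] 4.46
0 20 45 [626.  46. 159.] [ 0.11  1.06  0.76 -0.54  2.29 -2.17] 4.38
0 40 25 [607.  87. 116.] [ 0.28  1.2   0.8  -0.91  2.3  -2.38] 4.6
0 40 35 [604.  83. 138.] [ 0.27  1.07  0.89 -0.79  2.2  -2.33] 4.54
0 40 45 [599.  75. 159.] [ 0.25  0.93  0.99 -0.68  2.08 -2.3 ] 4.51
0 60 25 [568. 108. 116.] [ 0.41  1.04  1.13 -1.    2.05 -2.35] 4.56
0 60 35 [566. 103. 138.] [ 0.4   0.91  1.2  -0.9   1.95 -2.36] 4.57
0 60 45 [563.  94. 159.] [ 0.37  0.78  1.27 -0.8   1.85 -2.38] 4.59
0 80 35 [523. 108. 138.] [ 0.51  0.74  1.51 -1.03  1.71 -2.34] 4.55
0 80 45 [523. 100. 159.] [ 0.47  0.61  1.56 -0.94  1.61 -2.42] 4.63
0 140 25 [413.  44. 116.] [ 0.47  0.58  2.43  4.12  1.36 -1.68] 4.14
1 20 25 [610.  36. 186.] [ 0.08  0.84  0.97 -0.41  2.08  1.03] 1.18
1 20 35 [596.  27. 201.] [ 0.05  0.68  1.12 -0.33  1.92  1.04] 1.18
1 20 45 [579.  17. 214.] [ 0.01  0.53  1.27 -0.26  1.76  1.02] 1.2
1 40 25 [587.  61. 186.] [ 0.2   0.73  
[... 639 characters left out ...]
77
1 100 35 [497.  58. 201.] [ 0.3   0.15  1.87 -0.73  1.17  0.22] 1.99
1 100 45 [504.  40. 214.] [ 0.17  0.09  1.84 -0.52  1.15 -0.01] 2.23
1 120 25 [462.  55. 186.] [ 0.37  0.02  2.14 -1.04  0.93  0.27] 1.94
1 120 35 [474.  43. 201.] [ 0.24 -0.05  2.08 -0.75  0.91 -0.08] 2.29
1 120 45 [486.  29. 214.] [ 0.11 -0.06  1.99 -0.48  0.96 -0.4 ] 2.61
1 140 25 [442.  29. 186.] [ 0.16 -0.24  2.36 -1.05  0.54 -0.12] 2.33
1 140 35 [457.  21. 201.] [ 0.06 -0.25  2.25 -0.56  0.63 -0.66] 2.87
1 140 45 [474.  12. 214.] [-0.03 -0.19  2.11 -0.29  0.8  -0.96] 3.18
1 160 35 [448.  -6. 201.] [-0.26 -0.39  2.34  0.15  0.54 -1.8 ] 4.01
1 160 45 [467.  -8. 214.] [-0.23 -0.27  2.17  0.07  0.76 -1.71] 3.92
33.4333
```

```bash
python3 - <<'E'
from look import *
s=sensors.read_state()
p,R=campose(np.array([528,-16,98.]),np.deg2rad(80)+Y,np.deg2rad(25),260,1)
ctrl.move_l([526,95,290],vel=150)
ctrl.move_ptp(p,R); ctrl.hold(.2)
s=sensors.read_state();c=wcam(s);pic,d=optics.grab_frame("wrist")
np.savez("w4.npz",p=pic,d=d,R=c["R"],t=c["t"],mtx=c["mtx"])
uv=c["mtx"]@(c["R"]@[528,-16,98]+c["t"]);uv=uv[:2]/uv[2];u,v=uv.round().astype(int)
print(s["t"],s["eef_pos"],uv,avg(3))
k=pic[v-55:v+55,u-70:u+70,::-1][::-1,::-1]
cv2.imwrite("pics/w4.png",cv2.resize(k,None,fx=5,fy=5,interpolation=cv2.INTER_NEAREST))
E
```

```text
36.1333 [523.80059308  80.73006368 186.19556983] [257.10796295 184.64066521] [-0.36  0.32  0.03  0.35 -0.01  0.01]
```

View pics/w4.png

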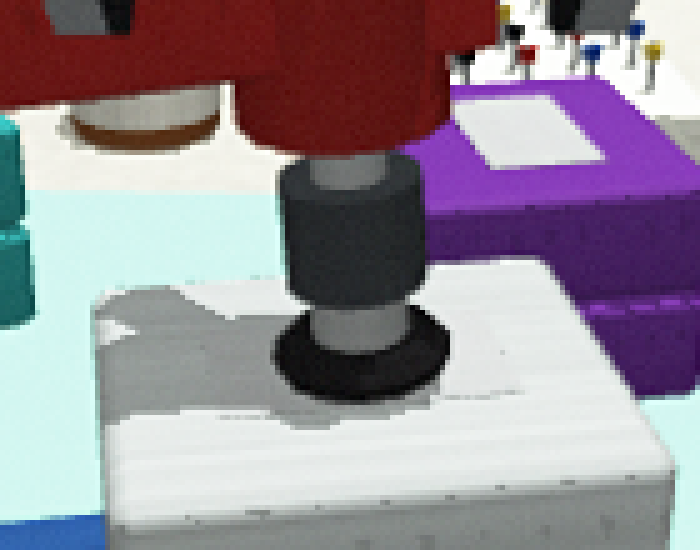

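The ring has gone completely into the sleeve: only grey stem shows between the rim (y≈308) and the foot (bottom at y≈403). I'll measure that gap precisely, to be sure the force isn't near 90 N.

```bash
python3 - <<'E'
from h import *
z=np.load("w4.npz");p,d=z["p"],z["d"];c=dict(mtx=z["mtx"],R=z["R"],t=z["t"])
u0,v0,=257,185
G=p.max(2).astype(float)
# crop cols (flipped): col x -> u0+70-1-x/5 ; row -> v0+55-1-y/5
f=lambda x,y:(u0+69-x/5+.4,v0+54-y/5+.4)
uc=int(f(358,0)[0]);print(uc)
for v in range(int(f(0,420)[1]),int(f(0,285)[1])+1): print(v,G[v,uc-4:uc+5].mean().round(),np.median(d[v,uc-4:uc+5]).round(1),end=" | ")
o=-c["R"].T@c["t"]; A=np.array([526.3,-17.]); w=(o[:2]-A)/np.linalg.norm(o[:2]-A); print("\ncam",o,"w",w)
def zat(u,v,r):
    o,dd=ray(c,u,v); s=((A+r*w-o[:2])@w)/(dd[:2]@w); return (o+s*dd)
for nm,x,y,r in(("rim",354,308,11.5),("foot",360,403,15),("sleeve top back?",350,155,-11.5)): print(nm,zat(*f(x,y),r).round(1))
for y,rr in((240,"sleeve"),):
    for x0,x1 in((280,426),): print(np.linalg.norm(zat(*f(x0,y),0)-zat(*f(x1,y),0)))
print("footw",np.linalg.norm(zat(*f(275,350),0)-zat(*f(450,350),0)))
# flask top height
P=pts(c,d,(p.min(2)>150)&(np.arange(384)[:,None]>100)); k=(abs((P[:,:2]-A)@w)<35)&(abs(P[:,2]-82)<14)&(np.linalg.norm(P[:,:2]-A,axis=1)<45)
print(k.sum(),np.percentile(P[k,2],[10,50,90]))
E
```

```text
254
155 240.0 254.1 | 156 173.0 255.3 | 157 155.0 256.7 | 158 148.0 257.6 | 159 72.0 253.7 | 160 19.0 253.0 | 161 16.0 252.4 | 162 24.0 251.8 | 163 26.0 252.3 | 164 27.0 252.6 | 165 22.0 253.2 | 166 22.0 252.8 | 167 21.0 253.9 | 168 18.0 255.2 | 169 56.0 256.9 | 170 110.0 256.4 | 171 115.0 256.0 | 172 114.0 255.2 | 173 112.0 255.4 | 174 113.0 254.8 | 175 113.0 254.5 | 176 114.0 253.8 | 177 111.0 254.0 | 178 63.0 249.7 | 179 41.0 249.0 | 180 42.0 248.0 | 181 43.0 248.7 | 182 43.0 247.7 | 
cam [518.94965263 217.05545141 209.32120079] w [-0.03138882  0.99950725]
rim [526.4  -5.5  97.2]
foot [525.3  -2.   82.2]
sleeve top back? [527.9 -28.5 113.6]
23.34705216183291
footw 28.89704640453236
2646 [77.92605615 78.7981044  79.29661873]
```

```bash
python3 - <<'E'
from h import *
z=np.load("w4.npz");p,d=z["p"],z["d"];c=dict(mtx=z["mtx"],R=z["R"],t=z["t"])
def P(u,v,dd): return c["R"].T@(np.linalg.inv(c["mtx"])@[u,v,1.]*dd-c["t"])
for v in(156,157,158,160,161,162,179,180,182,185): print(v,P(254,v,np.median(d[v,250:259])).round(1))
o=-c["R"].T@c["t"]
rim=P(254,177.9,np.median(d[179:182,250:259])+.6);print("rim",rim)
s=sensors.read_state();print(s["t"],s["force"].round(2))
E
```

```text
156 [525.1  -3.7  78.7]
157 [525.1  -5.3  78.7]
158 [525.1  -6.4  79. ]
160 [525.1  -3.   82.7]
161 [525.1  -2.9  83.7]
162 [525.1  -2.6  84.8]
179 [525.2  -5.7  98.1]
180 [525.2  -5.2  99.2]
182 [525.2  -5.6 100.8]
185 [525.2  -5.5 103.4]
rim [525.18311188  -5.44561082  97.29551963]
36.2333 [ 0.1  -0.22 -0.32]
```

From depth, rim height is 97.3 and flask top 78.9, so the gap is about 18.4 mm (about 43 N). That is only just past 42 N, and the rim hides about 1.6 mm of the stem from this angle. I'll regrip and add about 0.5 rad for margin.

```bash
cat > fin.py <<'E'
from look import *
H=np.array([531.6,-14.5,200.1]); p,R=pose(H,2.6)
ctrl.move_ptp([526,95,290],R); ctrl.move_l(p+70*ax,rot=R,vel=150); 
print(ctrl.move_l(p,rot=R,vel=60,threshold=10)); ctrl.gripper_to(8,60); ctrl.hold(.1); print(avg(4))
for th in(2.7,2.8,2.9,3.0,3.1):
    p,R=pose(H,th); ctrl.move_l(p,rot=R,vel=3); a=avg(3); s=sensors.read_state(); print(round(th,1),s["t"],a,round(float(s["q"][5]),2))
ctrl.gripper_to(40); ctrl.hold(.1)
ctrl.move_l(s["eef_pos"]+70*ax,vel=100); ctrl.move_l([526,95,290],vel=150)
p,R=campose(np.array([528,-16,98.]),np.deg2rad(80)+Y,np.deg2rad(25),260,1)
ctrl.move_ptp(p,R); ctrl.hold(.2)
s=sensors.read_state();c=wcam(s);pic,d=optics.grab_frame("wrist");np.savez("w5.npz",p=pic,d=d,R=c["R"],t=c["t"],mtx=c["mtx"])
G=pic.max(2).astype(float)[:,250:259].mean(1); print(s["t"],G[155:183].round())
k=pic[130:240,187:327,::-1][::-1,::-1]; cv2.imwrite("pics/w5.png",cv2.resize(k,None,fx=5,fy=5,interpolation=cv2.INTER_NEAREST))
E
python3 fin.py
```

```text
False
[ 0.84  0.87  2.55  0.12 -0.07 -0.08]
2.7 40.8667 [ 0.83  1.39  3.8   0.14 -0.1  -0.1 ] 2.31
2.8 41.1667 [ 1.45  1.24  4.78  0.19 -0.15 -0.1 ] 2.41
2.9 41.4667 [ 1.33  1.2   5.6   0.2  -0.13 -0.12] 2.51
3.0 41.7667 [ 1.8   1.14  5.16  0.2  -0.12 -0.1 ] 2.61
3.1 42.0667 [ 1.43  1.82  6.07  0.18 -0.12 -0.09] 2.71Traceback (most recent call last):
  File "fin.py", line 8, in <module>
    ctrl.move_l(s["eef_pos"]+70*ax,vel=100); ctrl.move_l([526,95,290],vel=150)
                                             ~~~~~~~~~~~^^^^^^^^^^^^^^^^^^^^^^
plant.MotionError: the arm cannot follow that straight line within its joint ranges
```

```bash
sed -i '2,7d' fin.py; sed -i '2i s=sensors.read_state(); ctrl.move_ptp(s["eef_pos"]+[0,0,15],pose([0,0,0],2.0)[1]); ctrl.move_l([526,95,290],vel=150)' fin.py; sed -i '/^ctrl.move_l(s\["eef_pos"\]+70/d' fin.py; cat fin.py | head -5; python3 fin.py
```

```text
from look import *
s=sensors.read_state(); ctrl.move_ptp(s["eef_pos"]+[0,0,15],pose([0,0,0],2.0)[1]); ctrl.move_l([526,95,290],vel=150)
p,R=campose(np.array([528,-16,98.]),np.deg2rad(80)+Y,np.deg2rad(25),260,1)
ctrl.move_ptp(p,R); ctrl.hold(.2)
s=sensors.read_state();c=wcam(s);pic,d=optics.grab_frame("wrist");np.savez("w5.npz",p=pic,d=d,R=c["R"],t=c["t"],mtx=c["mtx"])
46.6333 [206. 164. 153. 108.  35.  11.  23.  31.  31.  26.  24.  23.  19.  27.
 105. 116. 113. 113. 113. 112. 116.  96.  51.  41.  42.  42.  44.  44.]
```

View pics/w5.png

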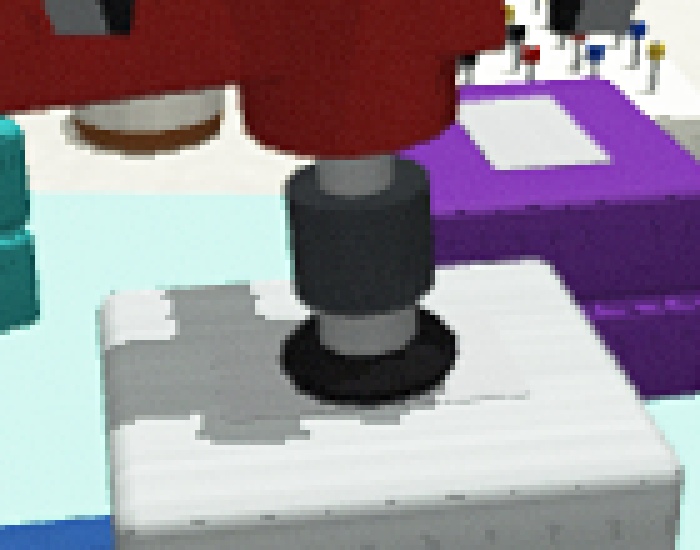

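The ring stays hidden and the gap has shrunk by about 0.6 mm more, to about 50 N. The jaw is still tilted, the flask hasn't moved and the gripper is clear, so I'll hand it in.

```bash
python3 -c "
from plant import ctrl
print(ctrl.finish_job())"
```

```text
the job is handed in; nothing more can be done
None
```

The job is handed in: the jaw is jammed at about 0.06 rad, the handle is turned about 3.1 rad, the red ring is in the sleeve with roughly 50 N on the flask (estimated from the camera images), and the arm is clear; no verdict came back.

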